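Fetch the hole gauge from behind the masters

ROBOT

A 6-joint arm with a two-finger parallel gripper is mounted at the origin on the work surface. World frame = base frame: x ahead of the robot, y to its left, z up, the work surface at z = 0. Lengths are in mm, angles in degrees, forces in N, time in s.
With the tool pointing down it reaches from about 325 to 850 mm from the base axis. Payload 15.5 kg.
Tool frame: the origin (TCP) lies between the finger pads; the fingertips stand 25 mm ahead of it and the grasp point (between the pads) lies 6 mm ahead of it (manip.tip_reach is the distance from the TCP to the fingertips, in mm); z points along the fingers, y is the line along which they close (so a half turn about z gives the same grasp; the last joint's range is limited). The gripper opens to 91 mm and grips with 3 to 60 N. Pads are 32 mm wide; open, the fingers measure 118 mm over their backs; the gripper's body (76 mm by 178 mm) begins 60 mm behind the grasp point.
Start: joints at [-69.7, 28.281, 77.091, -0, 74.628, -5.472], TCP at [271.742, -562.835, 238.915] pointing down, gripper open.
Joint ranges: [-166.48, 166.48], [-47.26, 123.95], [12.59, 153.08], [-70.14, 250.14], [6.76, 159.57], [-176.63, 176.63]. Speed limits (degrees/s): [108.29, 108.29, 147.25, 172.46, 172.46, 172.46].

INTERFACE

Orientations are given as [roll, pitch, yaw] about the fixed x, y, z axes, in that order (R = Rz(yaw) Ry(pitch) Rx(roll)).
In Python, from workcell import manip gives the robot as it stands.
- The arm moves only by the tool servo_tool, never from a script. Its argument "moves" is a list of rows, each a list of 7 numbers: the turn, a rotation vector about the tool's x, y, z normalised to -1 to 1, where 1 is 180 degrees, then the shift along the tool's x, y, z normalised to -1 to 1, where 1 is 0.5 m, then the closure, from 0 (fully open) to 1 (shut). In form: [[rx, ry, rz, x, y, z, fingers], ...]. A call has 1 to 12 rows; each row is the pose to reach, as a shift and turn from the pose commanded when the call began, along the tool's axes at that moment, turning the shorter way round; what a row does not reach only later rows make up. A row lasts 1/8 s, in which the tool goes at most 62.5 mm and 10.7 degrees, less where a joint would pass 70% of its speed; a pose out of reach is approached as far as the arm can. A call with a number of a shift or a turn outside -1 to 1 is refused whole. A call with a gripper value outside its range is refused whole. The fingers move at their own pace and stop on an object; "grip_force" is the grip in N (left out, the last holds). Time passes only in rows, so rows that repeat a pose let the fingers close. It gives the time, the measured TCP pose, the force, the opening and the grip force at its end, in the units of the state.
- manip.get_obs(): the state, without advancing time (a new reading comes with each control period).
- manip.snapshot(name): name is "side" or "top"; returns a dict with "image" (420x560x3 uint8, red, green, blue), "range_z" (420x560 float32, mm along the optical axis (not along the pixel's ray), 0 where there is no reading), "fx", "fy", "cx", "cy" (pixels), "dist_coeffs" ([k1, k2, p1, p2, k3] as OpenCV has them; the pictures are not rectified), "cam_to_world" (4x4, takes a point from camera to world coordinates). Camera axes: x right, y up, looking along -z (the intrinsics and any distortion apply to the point x, -y, -z); pixel columns grow to the right and rows downward; lengths in mm; the calibration is good to about 2 mm. A picture is of the moment at which its call begins.
- manip.job_done(): hands the job in; it is judged then, once.
The state is a dict: "clock": time; "joint_pos": joint angles; "joint_vel": joint speeds; "joint_torque": joint torques, N m; "eef_pos": TCP position; "tcp_rot": TCP orientation; "ft_force": force on the tool from outside, world axes, zero at the start; "ft_torque": the same for the moment, N m; "grip_width": opening from 0.0 (shut) to 1.0 (fully open); "grasp_force": force on a finger pad.
Only numpy, scipy, OpenCV 4.12 (cv2) and the standard library are available. Lean on these libraries where they do the work, as an engineer would, in place of code of your own. Each camera call takes 0.05 s, during which the arm holds its last target. There are 200 camera calls.

TASK

Clear the round weight, the white test block and the die block from the steel plate onto the black rubber mat, standing upright. Then slide the flat T-shaped gauge forward until it lies on the plate with its tab sticking out well past the front edge (15 mm or more), take it from there and lay it flat in its plywood rest, crossbar centred between the rims and tab out over the open front, while the three pieces still stand on the mat. Finally stand each of the three back on the middle of its own marked outline on the plate, the die block lengthwise in its outline, never tipping one over.

Things in the scene. Friction and masses are not known exactly. Their poses are not given: they have to be found in the camera images.
- plate: fixed dark steel plate on the desk, 220 (x) x 270 (y) mm, 30 mm high, sharp straight edges. Origin: centre of its underside; its front edge, towards the robot, is at its own x = -110 mm, its top at z = 30 mm. Turned up to 0.2 rad.
- gauge: loose, flat, T-shaped grey metal hole gauge, 4 mm thick, about 0.1 kg, lying on the plate behind the three pieces. Crossbar 40 (x) x 170 (y) mm with a row of dark dots; from the middle of its front side a tab 28 mm wide (y) and 50 mm long points to -x, so the tab runs from x = -20 to -70 mm. Origin: centre of the crossbar's underside, z up.
- weight: loose round steel weight, 46 mm diameter up to 36 mm height, then a narrow neck and a small knob 26 mm wide, 56 mm high in all, about 0.4 kg. Origin: centre of its underside, z up.
- testblock: loose white plastic test block, 42 x 42 mm, 48 mm high, nine dark sockets in its top, about 0.12 kg. Origin: centre of its underside, z up.
- dieblock: loose aluminium die block, 28 (x) x 62 (y) mm, 42 mm high, two brass dots on its top, about 0.2 kg. Origin: centre of its underside, z up.
- pad_round: pale ring, 62 mm across, marked on the plate's top near its front: the place of the round weight, which stands on it at the start. No height. Origin: its centre, on the plate's top; axes parallel to the plate's.
- pad_square: pale square outline, 56 mm, marked on the plate's top: the place of the white test block, which stands in it at the start. No height. Origin: its centre, on the plate's top; axes parallel to the plate's.
- pad_long: pale oblong outline, 42 (x) x 76 (y) mm, marked on the plate's top: the place of the die block, which stands in it at the start. No height. Origin: its centre, on the plate's top; axes parallel to the plate's. The three marks lie in a row along the plate's y, 85 mm apart, centred 60 mm in front of the plate's middle, in any order.
- restmat: fixed flat black rubber mat beside the plate (left or right), 270 (x) x 120 (y) mm, 4 mm thick: room for the three pieces, side by side along its x. Origin: centre of its underside.
- gaugerest: fixed plywood rest across the plate from the mat, 66 (x) x 210 (y) mm. Floor 25 mm above the desk; a rim 8 mm higher along the back (+x) and both ends, front (-x, towards the robot) open. Clear floor: x -33 to +26, y -95 to +95 mm. The gauge's crossbar lies on it, centred on the origin, along y, tab out over the front. Origin: centre of its underside.

How it is judged:
By the outcome, as a careful person would: the job done as asked, in the order asked, and still so for the second after the job is handed in, with the robot touching nothing.
It also fails if it takes over 141 s, if anything falls off the work surface, if the arm or the gripper's body presses on something with over 40 N, if the wrist force passes 120 N, or if a joint passes its speed limit or range.

## Working session

There is one attempt and no reset: what is moved stays moved. The work goes in short steps, Python scripts to look and compute and a tool call to move; the robot and the scene stay as the last step left them, time stands still between calls to the robot, and variables do not carry over. Pictures are saved under pics/ and viewed, at most 14 in all, crops included, and the job is handed in when it is done.

Besides the shell and the picture viewer there is one more tool, called after "Request:" as name(argument=value, ...) on one line, values as JSON. servo_tool: Moves the arm, as the interface text tells. Its arguments: {"type":"object","properties":{"moves":{"type":"array","items":{"type":"array","items":{"type":"number","minimum":-1,"maximum":1}}},"grip_force":{"type":"number"}},"required":["moves"]}

```bash
mkdir -p pics; ls; python3 - <<'E'
from workcell import manip
import cv2,numpy as np,pickle
o=manip.get_obs();print(o)
for n in("top","side"):
    s=manip.snapshot(n);pickle.dump(s,open(n+"0.pkl","wb"))
    cv2.imwrite(f"pics/{n}0.png",s["image"][:,:,::-1]);print(n,s["fx"],s["cx"],s["cy"],s["dist_coeffs"],s["cam_to_world"])
E
```

```text
pics
{'clock': 0.0, 'joint_pos': array([-6.96988279e+01,  2.83149691e+01,  7.71293220e+01,  2.96245919e-04,
        7.46274675e+01, -5.47251408e+00]), 'joint_vel': array([-0.0668569 , -0.08163651,  0.0315552 ,  0.0335397 ,  0.06701041,
       -0.05728491]), 'joint_torque': array([ 2.38360208e-04, -8.78824067e+01, -3.81848288e+01,  7.07341754e-02,
        5.33122150e-02, -7.39579013e-05]), 'eef_pos': array([ 271.63062921, -562.48185277,  238.32437003]), 'tcp_rot': array([-1.79928596e+02, -7.12772901e-03,  2.57736030e+01]), 'ft_force': array([-0.23059729, -0.50771501,  0.07989526]), 'ft_torque': array([-0.00383581, -0.03289297,  0.01594306]), 'grasp_force': 0.0, 'grip_width': 0.9989259267189738}
top 477.0105916169268 279.731586944253 210.2982063447001 [-0.00204921  0.          0.          0.          0.        ] [[ 1.58355602e-01  9.66259873e-01 -2.03138773e-01  3.75044473e+02]
 [-9.87381418e-01  1.54718003e-01 -3.37679571e-02 -1.22247687e+01]
 [-1.19939670e-03  2.05922795e-01  9.78567506e-01  9.85238784e+02]
 [ 0.00000000e+00  0.00000000e+00  0.00000000e+00  1.00000000e+00]]
side 469.5479666729821 277.23028504826965 206.99416417021285 [-0.02661895  0.          0.          0.          0.        ] [[-7.87169304e-01  4.66538697e-01 -4.03368481e-01  2.00213034e+02]
 [-6.16620215e-01 -5.82626079e-01  5.29458556e-01  5.06200139e+02]
 [ 1.19999079e-02  6.65498682e-01  7.46302557e-01  7.35220835e+02]
 [ 0.00000000e+00  0.00000000e+00  0.00000000e+00  1.00000000e+00]]
```

View pics/top0.png

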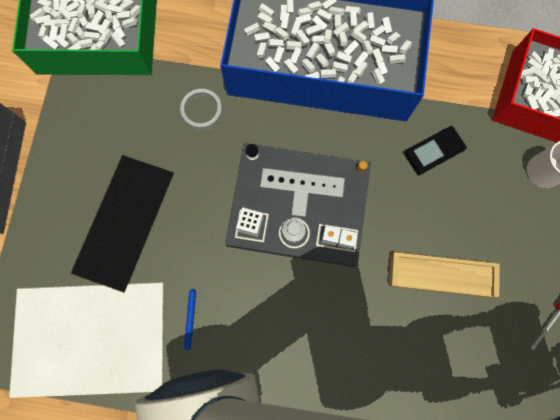

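View pics/side0.png

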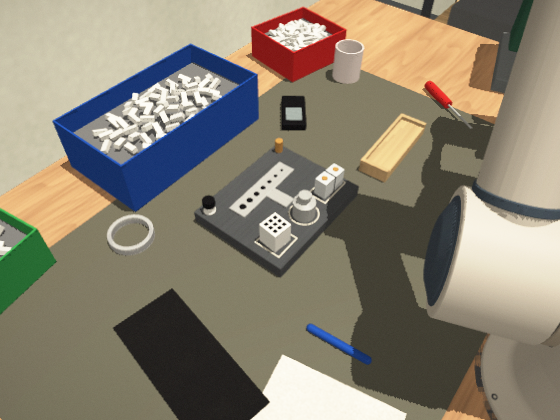

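The top view shows the plate around (300,205) and the gauge bar from (262,180) to (344,186). Test block is at (251,222), weight at (294,232) and die block at (340,237). The mat is on the left (123,223) and the rest on the right (445,275). Two small posts stand near the plate's back corners. Next I measure positions.

```bash
cat > h.py <<'E'
import cv2,numpy as np,pickle
from workcell import manip
def K(s): return np.array([[s["fx"],0,s["cx"]],[0,s["fy"],s["cy"]],[0,0,1]])
def ray(s,uv,z):
    """pixels -> world points on the plane at height z"""
    p=cv2.undistortPoints(np.float64(uv).reshape(-1,1,2),K(s),np.float64(s["dist_coeffs"]))[:,0]
    d=np.c_[p[:,0],-p[:,1],-np.ones(len(p))]@s["cam_to_world"][:3,:3].T
    o=s["cam_to_world"][:3,3]
    return o+d*((z-o[2])/d[:,2])[:,None]
def cloud(s):
    v,u=np.mgrid[:420,:560]; uv=np.c_[u.ravel(),v.ravel()].astype(float)
    p=cv2.undistortPoints(uv.reshape(-1,1,2),K(s),np.float64(s["dist_coeffs"]))[:,0]
    r=s["range_z"].reshape(-1,1)
    P=np.c_[p[:,0],-p[:,1],-np.ones(len(p))]*r
    return (P@s["cam_to_world"][:3,:3].T+s["cam_to_world"][:3,3]).reshape(420,560,3)
def comps(m,amin=30):
    n,l,st,c=cv2.connectedComponentsWithStats(m.astype(np.uint8))
    return [(l==i) for i in range(1,n) if st[i,4]>=amin]
def rect(s,m,z):
    """min-area rect of a mask, cast to height z: centre, sides, angle of the long side"""
    c=max(cv2.findContours(m.astype(np.uint8),0,1)[0],key=len)
    P=ray(s,c[:,0],z)[:,:2]
    b=cv2.boxPoints(cv2.minAreaRect(P.astype(np.float32)))
    e=[b[1]-b[0],b[2]-b[1]]; L=[np.hypot(*x) for x in e]; k=int(np.argmax(L))
    a=np.degrees(np.arctan2(e[k][1],e[k][0]))%180
    return b.mean(0).round(1),np.round(sorted(L),1),round(float(a),1)
E
python3 - <<'E'
from h import *
for n in("top","side"):
    s=pickle.load(open(n+"0.pkl","rb"));C=cloud(s);hsv=cv2.cvtColor(s["image"],cv2.COLOR_RGB2HSV)
    x,y,z=C[...,0],C[...,1],C[...,2]
    print(n)
    A=(x>300)&(x<700)&(abs(y)<480)&(s["range_z"]>0)
    print("desk z",np.median(z[A&(z<15)]))
    for m in comps(A&(z>19)&(z<250)&(x>330),60):
        print("blob",m.sum(),np.median(z[m]).round(1),rect(s,m,np.median(z[m])))
    V=hsv[...,2]
    roi=A&(abs(z)<12)&(V<35)
    for m in comps(roi,800): print("dark",m.sum(),np.median(z[m]),rect(s,m,4), V[m].mean())
    pl=A&(z>25)&(z<45)
    # gauge: bright grey on plate
    for m in comps(pl&(V>95)&(hsv[...,1]<60),60): print("bright",m.sum(),np.median(z[m]).round(1),rect(s,m,34))
    for m in comps(A&(z>55)&(z<120),10): print("high",m.sum(),np.percentile(z[m],[5,50,95]).round(1),C[m].mean(0).round(1),rect(s,m,np.median(z[m])))
E
```

```text
top
desk z 1.5945420242908313
blob 13474 31.2 (array([594.5, -14.7], dtype=float32), array([220.6, 269.2], dtype=float32), 89.9)
blob 3640 26.1 (array([ 497.1, -325.4], dtype=float32), array([ 67.7, 215. ], dtype=float32), 92.8)
dark 6873 3.9467076226170548 (array([503.3, 341.8], dtype=float32), array([117.4, 265.8], dtype=float32), 169.8) 27.718754546777244
bright 2305 33.7 (array([580.2, -17. ], dtype=float32), array([161.5, 173.5], dtype=float32), 91.4)
bright 352 30.7 (array([534.7,  72.6], dtype=float32), array([63.7, 66.5], dtype=float32), 179.6)
bright 323 30.8 (array([ 536.4, -101.4], dtype=float32), array([48.3, 83.9], dtype=float32), 90.8)
high 118 [59.  61.8 64.7] [682.1  96.8  61.9] (array([682.4,  96.3], dtype=float32), array([22.5, 23.5], dtype=float32), 9.1)
high 62 [57.1 60.1 62.7] [ 685.7 -130.1   60.1] (array([ 685.8, -129.7], dtype=float32), array([16.2, 17. ], dtype=float32), 7.0)
high 517 [64.8 78.2 80.7] [533.1  74.3  76.9] (array([533. ,  74.2], dtype=float32), array([43.8, 45. ], dtype=float32), 173.7)
high 436 [64.4 68.9 87.7] [529.5 -12.6  73.6] (array([529.
[... 602 characters left out ...]
type=float32), array([213.5, 264.5], dtype=float32), 89.9)
high 41 [55.8 58.4 61.1] [ 683.5 -128.6   58.6] (array([ 683.3, -128.3], dtype=float32), array([15.5, 17. ], dtype=float32), 128.3)
high 441 [56.8 70.5 73. ] [528.4 -97.5  68.5] (array([527.7, -96.5], dtype=float32), array([36.6, 73.8], dtype=float32), 86.9)
high 446 [58.6 68.7 87.4] [526.3  -6.8  72. ] (array([529.4, -12.2], dtype=float32), array([44.3, 63. ], dtype=float32), 126.8)
high 112 [56.4 61.9 64.6] [679.3  98.8  61.5] (array([678.7, 100.2], dtype=float32), array([23.3, 27.2], dtype=float32), 133.2)
high 642 [58.4 77.5 80. ] [530.1  79.   74. ] (array([528.2,  81.4], dtype=float32), array([54.3, 55. ], dtype=float32), 83.4)
```

```bash
python3 - <<'E'
from h import *
for n in("top","side"):
    s=pickle.load(open(n+"0.pkl","rb"));hsv=cv2.cvtColor(s["image"],cv2.COLOR_RGB2HSV);V=hsv[...,2]
    v,u=np.mgrid[:420,:560];G=ray(s,np.c_[u.ravel(),v.ravel()],34).reshape(420,560,3);C=cloud(s)
    x,y=G[...,0],G[...,1]
    a=(x>590)&(x<670)&(y<90)&(y>-115)
    print(n,"V hist",np.percentile(V[a],[5,25,50,75,95]))
    t=cv2.threshold(V[a].reshape(-1,1),0,255,cv2.THRESH_OTSU)[0]
    m=cv2.morphologyEx((a&(V>t)).astype(np.uint8),cv2.MORPH_CLOSE,np.ones((9,9)))
    for q in comps(m,200):
        print("all",rect(s,q,34),"t",t)
        for x0 in(600,610,620):
            b=max(comps(q&(x>x0),200),key=np.sum);print(" bar x>",x0,rect(s,b,34))
    a=(x>545)&(x<600)&(abs(y+17)<22)&(V>t)
    if a.sum(): print("tab x",np.percentile(x[a],[1,99]),"y",np.percentile(y[a],[1,99]))
    k=(C[...,2]>81)&(C[...,0]>500)&(C[...,0]<560)&(abs(C[...,1]+12)<25)
    print("knob",k.sum(),rect(s,max(comps(k,10),key=np.sum),86))
E
```

```text
top V hist [ 79.  82.  92. 193. 197.]
all (array([624.6, -15.8], dtype=float32), array([ 68.8, 170.9], dtype=float32), 91.7) t 136.0
 bar x> 600 (array([629.4, -15.7], dtype=float32), array([ 59.1, 170.9], dtype=float32), 91.7)
 bar x> 610 (array([634.5, -15.5], dtype=float32), array([ 48.9, 170.9], dtype=float32), 91.7)
 bar x> 620 (array([639.8, -15.3], dtype=float32), array([ 40.7, 170.5], dtype=float32), 90.7)
tab x [545.40313229 599.28313996] y [-36.53680417   3.11065144]
knob 143 (array([530.8, -12.8], dtype=float32), array([24.4, 24.6], dtype=float32), 144.2)
side V hist [ 95.  99. 107. 225. 227.]
all (array([623.9, -15.6], dtype=float32), array([ 67.7, 171.1], dtype=float32), 91.6) t 159.0
 bar x> 600 (array([628.8, -15.4], dtype=float32), array([ 57.8, 171.1], dtype=float32), 91.6)
 bar x> 610 (array([633.8, -15.3], dtype=float32), array([ 47.9, 171.1], dtype=float32), 91.6)
 bar x> 620 (array([639.7, -14.9], dtype=float32), array([ 39.3, 170.8], dtype=float32), 90.0)
tab x [545.20402442 599.56384161] y [-37.38088794  -2.79603761]
knob 124 (array([529.5, -12.4], dtype=float32), array([22.9, 29. ], dtype=float32), 126.3)
```

Request:
servo_tool(moves=[[0, 0, 0.1432, 0.8688, -0.6041, 0.08, 0.1], [0, 0, 0.1432, 0.8688, -0.6041, 0.08, 0.1], [0, 0, 0.1432, 0.8688, -0.6041, 0.08, 0.1], [0, 0, 0.1432, 0.8688, -0.6041, 0.08, 0.1], [0, 0, 0.1432, 0.8688, -0.6041, 0.08, 0.1], [0, 0, 0.1432, 0.8688, -0.6041, 0.08, 0.1], [0, 0, 0.1432, 0.8688, -0.6041, 0.08, 0.1], [0, 0, 0.1432, 0.8688, -0.6041, 0.08, 0.1], [0, 0, 0.1432, 0.8688, -0.6041, 0.08, 0.1], [0, 0, 0.1432, 0.8688, -0.6041, 0.08, 0.1], [0, 0, 0.1432, 0.8688, -0.6041, 0.08, 0.1]], grip_force=25)

```text
clock: 1.48
eef_pos: [531.3, -102.2, 198.7]
tcp_rot: [180.0, 0.0, 0.0]
ft_force: [0.0, -0.3, -0.1]
grip_width: 0.895
grasp_force: 0.0
```

Request:
servo_tool(moves=[[0, 0, 0, 0, 0, 0.12, 0.1], [0, 0, 0, 0, 0, 0.22, 0.1], [0, 0, 0, 0, 0, 0.26, 0.1], [0, 0, 0, 0, 0, 0.274, 0.1], [0, 0, 0, 0, 0, 0.274, 0.1], [0, 0, 0, 0, 0, 0.274, 0.6], [0, 0, 0, 0, 0, 0.274, 0.6], [0, 0, 0, 0, 0, 0.274, 0.6], [0, 0, 0, 0, 0, 0.274, 0.6]])

```text
clock: 2.6
eef_pos: [532.1, -102.1, 62.7]
tcp_rot: [180.0, -0.1, -0.0]
ft_force: [-2.1, -1.2, 7.8]
grip_width: 0.692
grasp_force: 25.0
```

Request:
servo_tool(moves=[[0, 0, 0, 0, 0, -0.1, 0.6], [0, 0, 0, 0, 0, -0.16, 0.6], [0, 0, 0, 0.02, -0.12, -0.16, 0.6], [0, 0, 0, 0.111, -0.857, -0.16, 0.6], [0, 0, 0, 0.111, -0.857, -0.16, 0.6], [0, 0, 0, 0.111, -0.857, -0.16, 0.6], [0, 0, 0, 0.111, -0.857, -0.16, 0.6], [0, 0, 0, 0.111, -0.857, -0.16, 0.6], [0, 0, 0, 0.111, -0.857, -0.16, 0.6], [0, 0, 0, 0.111, -0.857, -0.16, 0.6], [0, 0, 0, 0.111, -0.857, -0.16, 0.6], [0, 0, 0, 0.111, -0.857, -0.1, 0.6]])

```text
clock: 4.1
eef_pos: [588.5, 325.9, 113.7]
tcp_rot: [-179.9, -0.2, -0.1]
ft_force: [0.1, -0.6, -2.5]
grip_width: 0.688
grasp_force: 25.0
```

```bash
python3 - <<'E'
from h import *
s=manip.snapshot("top");cv2.imwrite("pics/top1.png",s["image"][:,:,::-1])
o=manip.get_obs();print(o["eef_pos"],o["ft_force"],o["clock"])
E
```

```text
[585.98358888 324.61691065 108.46524522] [-3.22299064 -1.84421325 -7.74811618] 4.15
```

View pics/top1.png

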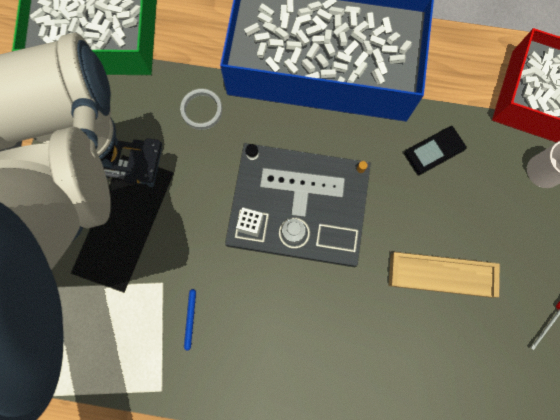

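The die block hangs over the far end of the mat and its outline at (337,237) is now empty. I'll check the mat corners before lowering.

```bash
python3 - <<'E'
from h import *
s=pickle.load(open("top0.pkl","rb"))
c=ray(s,[(125,156),(172,172),(124,291),(72,272)],4)[:,:2];print(c.round(1),c.mean(0).round(1))
hsv=cv2.cvtColor(s["image"],cv2.COLOR_RGB2HSV)
G=cv2.GaussianBlur(hsv[...,2],(3,3),0);m=(G<45);m[:,180:]=0;m[:140]=0;m[:, :40]=0
q=max(comps(m,500),key=np.sum);print(q.sum(),rect(s,q,4))
E
```

```text
[[644.1 369.8]
 [625.  262.4]
 [363.3 307.4]
 [383.9 421.3]] [504.1 340.3]
6956 (array([503.4, 341.9], dtype=float32), array([117.2, 266. ], dtype=float32), 169.8)
```

Request:
servo_tool(moves=[[0, 0, 0, 0, 0, 0.07, 0.6], [0, 0, 0, 0, 0, 0.12, 0.6], [0, 0, 0, 0, 0, 0.14, 0.6], [0, 0, 0, 0, 0, 0.15, 0.6], [0, 0, 0, 0, 0, 0.152, 0.6], [0, 0, 0, 0, 0, 0.152, 0.6]])

```text
clock: 4.9
eef_pos: [587.6, 326.6, 36.8]
tcp_rot: [-180.0, -0.1, -0.0]
ft_force: [-0.3, -1.6, 0.1]
grip_width: 0.691
grasp_force: 25.0
```

Request:
servo_tool(moves=[[0, 0, 0, 0, 0, 0, 0.15], [0, 0, 0, 0, 0, 0, 0.1], [0, 0, 0, 0, 0, 0, 0.1], [0, 0, 0, 0, 0, -0.1, 0.1], [0, 0, 0, 0, 0, -0.218, 0.1], [0, 0, 0, -0.1136, 0.679, -0.218, 0.3], [0, 0, 0, -0.1136, 0.679, -0.218, 0.3], [0, 0, 0, -0.1136, 0.679, -0.218, 0.3], [0, 0, 0, -0.1136, 0.679, -0.218, 0.3], [0, 0, 0, -0.1136, 0.679, -0.218, 0.3], [0, 0, 0, -0.1136, 0.679, -0.218, 0.3], [0, 0, 0, -0.1136, 0.679, -0.218, 0.3]])

```text
clock: 6.4
eef_pos: [530.1, -14.9, 145.1]
tcp_rot: [180.0, -0.0, -0.2]
ft_force: [-0.2, 1.0, 0.0]
grip_width: 0.702
grasp_force: 0.0
```

Request:
servo_tool(moves=[[0, 0, 0, 0, 0, 0, 0.3], [0, 0, 0, 0, 0, 0.1, 0.3], [0, 0, 0, 0, 0, 0.15, 0.3], [0, 0, 0, 0, 0, 0.17, 0.3], [0, 0, 0, 0, 0, 0.17, 0.3], [0, 0, 0, 0, 0, 0.17, 0.7], [0, 0, 0, 0, 0, 0.17, 0.7], [0, 0, 0, 0, 0, 0.17, 0.7], [0, 0, 0, 0, 0, 0.17, 0.7]], grip_force=30)

```text
clock: 7.52
eef_pos: [530.9, -12.9, 60.8]
tcp_rot: [180.0, -0.1, -0.0]
ft_force: [-0.5, 1.3, 7.7]
grip_width: 0.496
grasp_force: 30.0
```

Request:
servo_tool(moves=[[0, 0, 0, 0, 0, -0.1, 0.7], [0, 0, 0, 0, 0, -0.16, 0.7], [0, 0, 0, -0.01, -0.1, -0.16, 0.7], [0, 0, 0, -0.054, -0.709, -0.16, 0.7], [0, 0, 0, -0.054, -0.709, -0.16, 0.7], [0, 0, 0, -0.054, -0.709, -0.16, 0.7], [0, 0, 0, -0.054, -0.709, -0.16, 0.7], [0, 0, 0, -0.054, -0.709, -0.16, 0.7], [0, 0, 0, -0.054, -0.709, -0.16, 0.7], [0, 0, 0, -0.054, -0.709, -0.16, 0.7], [0, 0, 0, -0.054, -0.709, -0.16, 0.7], [0, 0, 0, -0.054, -0.709, -0.08, 0.7]])

```text
clock: 9.02
eef_pos: [505.6, 341.5, 102.0]
tcp_rot: [-179.8, -0.3, -0.1]
ft_force: [0.2, 0.4, -5.7]
grip_width: 0.495
grasp_force: 30.0
```

Request:
servo_tool(moves=[[0, 0, 0, 0, 0, 0.06, 0.7], [0, 0, 0, 0, 0, 0.11, 0.7], [0, 0, 0, 0, 0, 0.126, 0.7], [0, 0, 0, 0, 0, 0.132, 0.7], [0, 0, 0, 0, 0, 0.132, 0.7], [0, 0, 0, 0, 0, 0.132, 0.7]])

```text
clock: 9.78
eef_pos: [504.0, 341.7, 34.8]
tcp_rot: [-180.0, -0.1, -0.0]
ft_force: [1.0, 0.4, -0.1]
grip_width: 0.495
grasp_force: 30.0
```

Request:
servo_tool(moves=[[0, 0, 0, 0, 0, 0, 0.3], [0, 0, 0, 0, 0, 0, 0.3], [0, 0, 0, 0, 0, 0, 0.3], [0, 0, 0, 0, 0, -0.1, 0.3], [0, 0, 0, 0, 0, -0.222, 0.3], [0, 0, 0, 0.0596, 0.5354, -0.222, 0.3], [0, 0, 0, 0.0596, 0.5354, -0.222, 0.3], [0, 0, 0, 0.0596, 0.5354, -0.222, 0.3], [0, 0, 0, 0.0596, 0.5354, -0.222, 0.3], [0, 0, 0, 0.0596, 0.5354, -0.222, 0.3], [0, 0, 0, 0.0596, 0.5354, -0.222, 0.3], [0, 0, 0, 0.0596, 0.5354, -0.222, 0.3]])

```text
clock: 11.28
eef_pos: [533.0, 75.0, 144.9]
tcp_rot: [-180.0, 0.0, 0.0]
ft_force: [-0.2, 0.0, -0.1]
grip_width: 0.7
grasp_force: 0.0
```

Request:
servo_tool(moves=[[0, 0, 0, 0, 0, 0.1, 0.3], [0, 0, 0, 0, 0, 0.15, 0.3], [0, 0, 0, 0, 0, 0.166, 0.3], [0, 0, 0, 0, 0, 0.166, 0.3], [0, 0, 0, 0, 0, 0.166, 0.7], [0, 0, 0, 0, 0, 0.166, 0.7], [0, 0, 0, 0, 0, 0.166, 0.7], [0, 0, 0, 0, 0, 0.166, 0.7]], grip_force=20)

```text
clock: 12.28
eef_pos: [533.6, 73.9, 62.7]
tcp_rot: [-180.0, -0.1, -0.0]
ft_force: [-1.1, 1.4, 7.8]
grip_width: 0.478
grasp_force: 19.1
```

Request:
servo_tool(moves=[[0, 0, 0, 0, 0, -0.1, 0.7], [0, 0, 0, 0, 0, -0.16, 0.7], [0, 0, 0, -0.03, -0.08, -0.16, 0.7], [0, 0, 0, -0.2268, -0.5656, -0.16, 0.7], [0, 0, 0, -0.2268, -0.5656, -0.16, 0.7], [0, 0, 0, -0.2268, -0.5656, -0.16, 0.7], [0, 0, 0, -0.2268, -0.5656, -0.16, 0.7], [0, 0, 0, -0.2268, -0.5656, -0.16, 0.7], [0, 0, 0, -0.2268, -0.5656, -0.16, 0.7], [0, 0, 0, -0.2268, -0.5656, -0.16, 0.7], [0, 0, 0, -0.2268, -0.5656, -0.08, 0.7]])

```text
clock: 13.65
eef_pos: [422.2, 356.4, 103.6]
tcp_rot: [-179.8, -0.3, -0.1]
ft_force: [0.7, 0.3, -1.9]
grip_width: 0.461
grasp_force: 20.0
```

Request:
servo_tool(moves=[[0, 0, 0, 0, 0, 0.06, 0.7], [0, 0, 0, 0, 0, 0.11, 0.7], [0, 0, 0, 0, 0, 0.126, 0.7], [0, 0, 0, 0, 0, 0.132, 0.7], [0, 0, 0, 0, 0, 0.132, 0.7], [0, 0, 0, 0, 0, 0.132, 0.7]])

```text
clock: 14.4
eef_pos: [420.5, 356.3, 36.6]
tcp_rot: [-180.0, -0.1, -0.1]
ft_force: [1.1, -3.4, 7.6]
grip_width: 0.462
grasp_force: 20.0
```

Request:
servo_tool(moves=[[0, 0, 0, 0, 0, 0, 0.3], [0, 0, 0, 0, 0, 0, 0.1], [0, 0, 0, 0, 0, 0, 0.1], [0, 0, 0, 0, 0, -0.1, 0.1], [0, 0, 0, 0, 0, -0.218, 0.1], [0, 0, 0, 0.5348, 0.7444, -0.218, 0.1], [0, 0, 0, 0.5348, 0.7444, -0.218, 0.1], [0, 0, 0, 0.5348, 0.7444, -0.218, 0.1], [0, 0, 0, 0.5348, 0.7444, -0.218, 0.1], [0, 0, 0, 0.5348, 0.7444, -0.218, 0.1], [0, 0, 0, 0.5348, 0.7444, -0.218, 0.1], [0, 0, 0, 0.5348, 0.7444, -0.218, 0.1]])

```text
clock: 15.9
eef_pos: [675.9, -0.5, 144.9]
tcp_rot: [-180.0, 0.0, -0.0]
ft_force: [0.1, 0.8, -0.2]
grip_width: 0.901
grasp_force: 0.0
```

Request:
servo_tool(moves=[[0, 0, 0, 0.5348, 0.7444, -0.218, 0.1], [0, 0, 0, 0, 0, 0, 0.1]])

```text
clock: 16.15
eef_pos: [682.6, -5.6, 147.5]
tcp_rot: [179.9, -0.7, -0.5]
ft_force: [-0.5, 2.2, -2.9]
grip_width: 0.902
grasp_force: 0.0
```

Request:
servo_tool(moves=[[0, 0, 0, 0, 0, 0, 0.1], [0, 0, 0, 0, 0, 0, 0.1], [0, 0, 0, 0, 0, 0, 0.1]])

```text
clock: 16.52
eef_pos: [675.4, 1.1, 145.2]
tcp_rot: [180.0, -0.0, -0.0]
ft_force: [-0.0, -0.2, 1.0]
grip_width: 0.898
grasp_force: 0.0
```

```bash
python3 - <<'E'
from h import *
o=manip.get_obs();print(o["eef_pos"],o["tcp_rot"])
s=manip.snapshot("top");pickle.dump(s,open("top2.pkl","wb"));cv2.imwrite("pics/top2.png",s["image"][:,:,::-1])
s=manip.snapshot("side");pickle.dump(s,open("side2.pkl","wb"))
E
```

```text
[675.4365658    1.08882406 145.16281313] [ 1.79989647e+02 -3.73440302e-02 -6.37065839e-04]
```

View pics/top2.png

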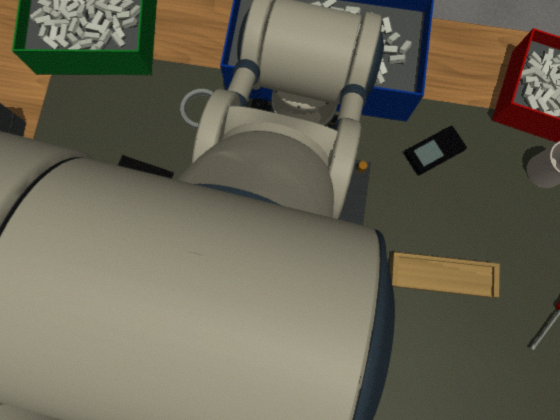

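The arm hides the plate in this view, so I position by the measured pose.

Request:
servo_tool(moves=[[0, 0, 0, 0.0234, 0.0326, 0, 0.1], [0, 0, 0, 0.0234, 0.0326, 0.06, 0.1], [0, 0, 0, 0.0234, 0.0326, 0.12, 0.1], [0, 0, 0, 0.0234, 0.0326, 0.16, 0.1], [0, 0, 0, 0.0234, 0.0326, 0.174, 0.1], [0, 0, 0, 0.0234, 0.0326, 0.174, 0.1], [0, 0, 0, 0.0234, 0.0326, 0.174, 0.1]])

```text
clock: 17.5
eef_pos: [687.4, -15.1, 59.0]
tcp_rot: [180.0, -0.1, -0.0]
ft_force: [0.3, 1.2, -0.2]
grip_width: 0.899
grasp_force: 0.0
```

```bash
python3 - <<'E'
from h import *
o=manip.get_obs();print(o["eef_pos"],o["tcp_rot"],o["ft_force"])
s=manip.snapshot("side");pickle.dump(s,open("side3.pkl","wb"));cv2.imwrite("pics/side3.png",cv2.resize(s["image"][100:290,180:440,::-1],None,fx=3,fy=3))
E
```

```text
[687.36801629 -15.07599207  58.99688087] [ 1.79989040e+02 -9.22471754e-02 -5.09983360e-04] [ 0.25150179  1.21712681 -0.22907878]
```

View pics/side3.png

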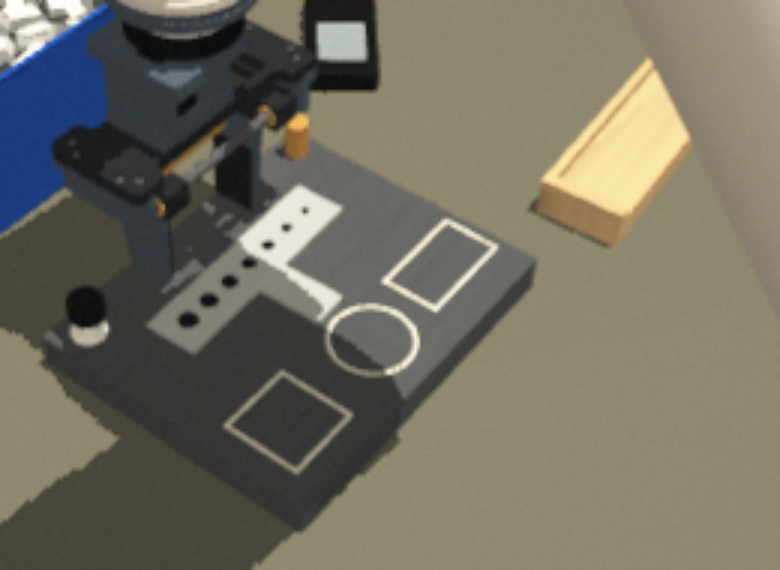

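The fingers stand behind the gauge's crossbar, and all three outlines are free and clearly visible.

Request:
servo_tool(moves=[[0, 0, 0, 0, 0, 0.0054, 0.1], [0, 0, 0, 0, 0, 0.0054, 0.1], [0, 0, 0, -0.02, 0, 0.0054, 0.1], [0, 0, 0, -0.04, 0, 0.0054, 0.1], [0, 0, 0, -0.06, 0, 0.0054, 0.1], [0, 0, 0, -0.08, 0, 0.0054, 0.1], [0, 0, 0, -0.1, 0, 0.0054, 0.1], [0, 0, 0, -0.12, 0, 0.0054, 0.1], [0, 0, 0, -0.14, 0, 0.0054, 0.1], [0, 0, 0, -0.16, 0, 0.0054, 0.1], [0, 0, 0, -0.18, 0, 0.0054, 0.1], [0, 0, 0, -0.18, 0, 0.0054, 0.1]])

```text
clock: 19.05
eef_pos: [595.2, -14.9, 55.3]
tcp_rot: [-180.0, 0.1, -0.0]
ft_force: [-6.1, -0.4, 10.1]
grip_width: 0.901
grasp_force: 5.0
```

```bash
python3 - <<'E'
from h import *
o=manip.get_obs();print(o["eef_pos"],o["tcp_rot"],o["ft_force"])
s=manip.snapshot("side");pickle.dump(s,open("side4.pkl","wb"));cv2.imwrite("pics/side4.png",cv2.resize(s["image"][100:290,180:440,::-1],None,fx=3,fy=3))
E
```

```text
[595.1770437  -14.93734096  55.26359672] [-1.79994344e+02  1.16140311e-01 -4.32020881e-03] [-6.10675871 -0.35265594 10.09307809]
```

View pics/side4.png

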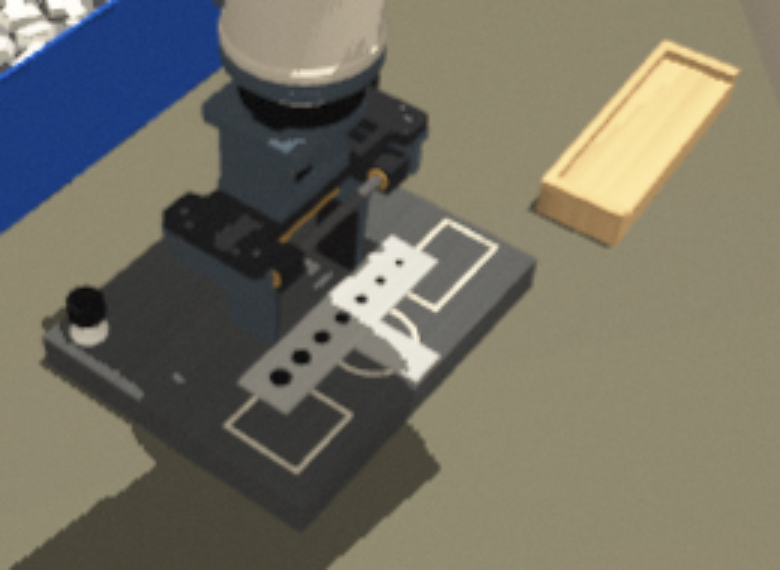

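The gauge slides straight. Its tab tip, around (440,350) in the crop, has almost reached the front edge. Next I measure how far is left.

```bash
cat >> h.py <<'E'
def gauge(s,x0,x1,y0=-115,y1=90,z=34):
    """bright low-saturation pixels in a world window: tip x and crossbar rect"""
    v,u=np.mgrid[:420,:560];G=ray(s,np.c_[u.ravel(),v.ravel()],z).reshape(420,560,3)
    return G[...,0],G[...,1],(G[...,0]>x0)&(G[...,0]<x1)&(G[...,1]>y0)&(G[...,1]<y1)
E
python3 - <<'E'
from h import *
s=pickle.load(open("side4.pkl","rb"))
print(ray(s,np.array([(440,355),(412,383),(383,237),(437,262),(288,412)])/3+np.array([180,100]),34).round(1))
# plate front edge top corners
print(ray(s,np.array([(535,262),(300,517)])/3+np.array([180,100]),30).round(1))
s=pickle.load(open("side3.pkl","rb"))
f=lambda P:ray(s,np.array(P)/3+np.array([180,100]),30).round(1)[:,:2]
for P in([(450,220),(497,247),(434,309),(384,281)],[(284,371),(351,414),(297,471),(226,425)],[(327,340),(418,340),(373,304),(373,376)]):
    c=f(P);print(c.tolist(),c.mean(0))
E
```

```text
[[485.1 -28.5  34. ]
 [485.9   2.4  34. ]
 [577.9 -94.   34. ]
 [534.3 -97.5  34. ]
 [533.6  70.7  34. ]]
[[ 482.6 -144.    30. ]
 [ 480.8  126.2   30. ]]
[[552.5, -141.7], [511.4, -139.8], [512.8, -62.9], [554.5, -62.9]] [ 532.8   -101.825]
[[558.4, 43.3], [503.3, 44.6], [502.9, 100.8], [559.6, 100.7]] [531.05  72.35]
[[552.7, 4.6], [505.5, -33.2], [547.8, -40.8], [510.7, 10.6]] [529.175 -14.7  ]
```

Request:
servo_tool(moves=[[0, 0, 0, 0, 0, -0.0015, 0.1], [0, 0, 0, -0.02, 0, -0.0015, 0.1], [0, 0, 0, -0.04, 0, -0.0015, 0.1], [0, 0, 0, -0.06, 0, -0.0015, 0.1], [0, 0, 0, -0.075, 0, -0.0015, 0.1], [0, 0, 0, -0.087, 0, -0.0015, 0.1], [0, 0, 0, -0.087, 0, -0.0015, 0.1], [0, 0, 0, -0.06, 0, -0.0015, 0.1], [0, 0, 0, -0.06, 0, -0.1, 0.1], [0, 0, 0, -0.06, 0, -0.18, 0.1], [0, 0, 0, -0.06, 0, -0.18, 0.1], [0, 0, 0, -0.06, 0, -0.18, 0.1]])

```text
clock: 20.6
eef_pos: [567.1, -14.9, 144.9]
tcp_rot: [-180.0, -0.0, -0.0]
ft_force: [-0.4, -0.1, 0.2]
grip_width: 0.9
grasp_force: 0.0
```

Request:
servo_tool(moves=[[0, 0, 0, -0.08, 0.6, 0, 0.3], [0, 0, 0, -0.08, 0.6, 0, 0.3], [0, 0, 0, -0.08, 0.6, 0, 0.3], [0, 0, 0, -0.08, 0.6, 0, 0.3], [0, 0, 0, -0.08, 0.6, 0, 0.3], [0, 0, 0, -0.08, 0.6, 0, 0.3], [0, 0, 0, -0.08, 0.6, 0, 0.3]])

```text
clock: 21.48
eef_pos: [526.3, -314.5, 144.0]
tcp_rot: [-179.9, 0.1, -0.0]
ft_force: [-0.5, 0.8, 0.0]
grip_width: 0.698
grasp_force: 0.0
```

```bash
python3 - <<'E'
from h import *
o=manip.get_obs();print(o["eef_pos"],o["tcp_rot"],o["ft_force"])
for n in("top","side"):
    s=manip.snapshot(n);pickle.dump(s,open(n+"5.pkl","wb"))
    if n=="top": cv2.imwrite("pics/top5.png",s["image"][:,:,::-1])
    else: cv2.imwrite("pics/side5.png",cv2.resize(s["image"][100:290,180:440,::-1],None,fx=3,fy=3))
E
```

```text
[ 526.26505627 -314.49611418  143.97347136] [-1.79916070e+02  9.39479271e-02 -3.34000849e-02] [-0.51566971  0.76685838  0.02657264]
```

View pics/top5.png

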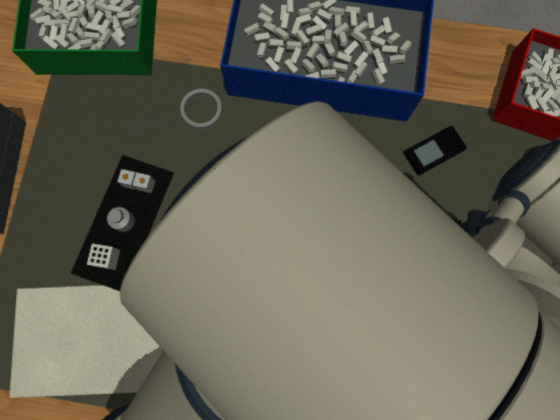

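All three pieces stand on the mat, at (136,180), (119,218) and (101,256). The arm still hides the plate from above, so I check the side view.

View pics/side5.png

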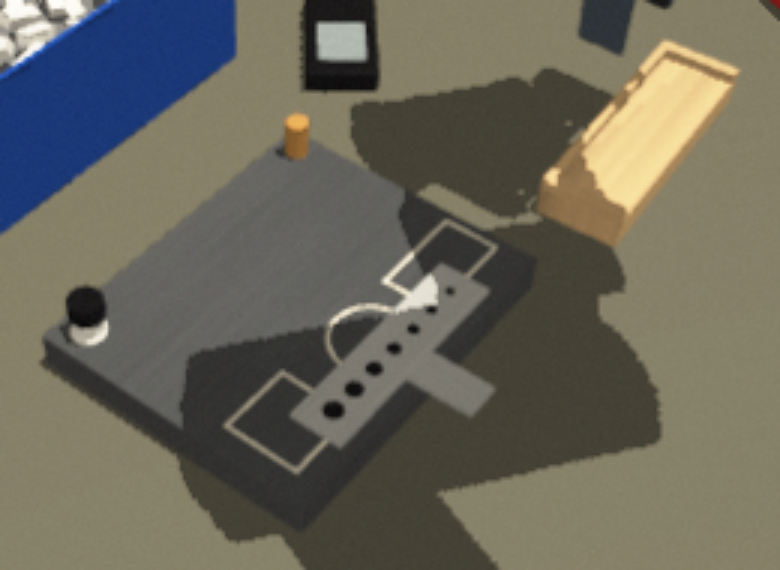

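```bash
python3 - <<'E'
from h import *
s=pickle.load(open("side5.pkl","rb"))
f=lambda P,z:ray(s,np.array(P)/3+np.array([180,100]),z).round(1)[:,:2].tolist()
print("tab",f([(495,390),(473,417)],34),"bar",f([(443,263),(490,290),(339,447),(291,418)],34))
print("edge",f([(535,262),(300,517)],30))
print("rest rim side view",f([(668,41),(738,70)],33),"left end top",f([(541,180)],33),"front floor left",f([(614,212)],25))
s=pickle.load(open("top0.pkl","rb"));C=cloud(s);hsv=cv2.cvtColor(s["image"],cv2.COLOR_RGB2HSV)
m=(C[...,0]>440)&(C[...,0]<560)&(C[...,1]<-200)&(C[...,1]>-450)&(hsv[...,0]>8)&(hsv[...,0]<28)&(hsv[...,1]>70)&(hsv[...,2]>90)
q=max(comps(m,300),key=np.sum)
for z in(25,33): print(rect(s,q,z),q.sum())
q2=q&(C[...,2]>30);
cv2.imwrite("pics/rest.png",cv2.resize(s["image"][240:310,375:515,::-1],None,fx=5,fy=5,interpolation=2))
pl=(C[...,2]>20)&(C[...,2]<36)&(C[...,0]>450)&(C[...,0]<720)&(abs(C[...,1]+15)<150)
print("plate",rect(s,max(comps(pl,500),key=np.sum),30))
E
```

```text
tab [[440.9, -26.1], [440.0, 1.1]] bar [[530.5, -99.4], [491.0, -98.2], [492.0, 72.6], [529.2, 73.3]]
edge [[482.6, -144.0], [480.8, 126.2]]
rest rim side view [[528.6, -426.6], [466.6, -428.3]] left end top [[522.2, -216.3]] front floor left [[466.2, -228.6]]
(array([ 497.5, -324.8], dtype=float32), array([ 71.5, 221.3], dtype=float32), 92.8) 3890
(array([ 496.5, -322.2], dtype=float32), array([ 70.9, 219.4], dtype=float32), 92.8) 3890
plate (array([594.7, -14.7], dtype=float32), array([220.8, 269.5], dtype=float32), 89.9)
```

View pics/rest.png

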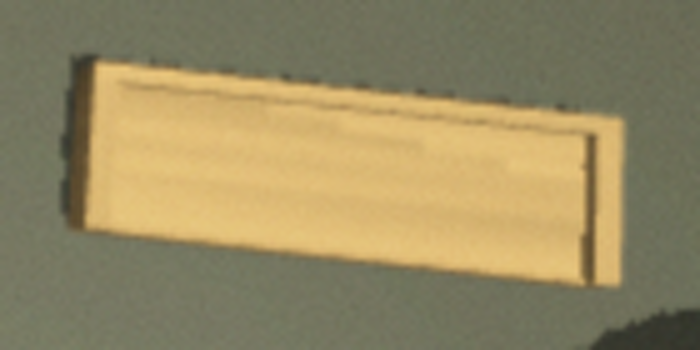

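Rim corners in the crop are at (97,62), (625,117), (621,286) and (85,229). I cast these at rim height.

```bash
python3 - <<'E'
from h import *
s=pickle.load(open("top0.pkl","rb"))
P=np.array([(97,62),(625,117),(621,286),(85,229)])/5-0.4+np.array([375,240])
c=ray(s,P,33)[:,:2];print(c.round(1),c.mean(0));e=c[0]-c[1];print(np.hypot(*e),np.degrees(np.arctan2(e[1],e[0]))-90, np.hypot(*(c[1]-c[2])));e=c[3]-c[2];print(np.hypot(*e),np.degrees(np.arctan2(e[1],e[0]))-90)
E
```

```text
[[ 524.6 -218.9]
 [ 536.  -429.1]
 [ 469.3 -431.9]
 [ 458.  -221.4]] [ 496.98581371 -325.33866525]
210.5925692841271 3.098365706827437 66.79076509359014
210.75301632987902 3.0599704017318032
```

Request:
servo_tool(moves=[[0, 0, 0, -0.133, -0.602, 0, 0.3], [0, 0, 0, -0.133, -0.602, 0, 0.3], [0, 0, 0, -0.133, -0.602, 0, 0.3], [0, 0, 0, -0.133, -0.602, 0, 0.3], [0, 0, 0, -0.133, -0.602, 0, 0.3], [0, 0, 0, -0.133, -0.602, 0, 0.3], [0, 0, 0, -0.133, -0.602, 0, 0.3], [0, 0, 0, -0.133, -0.602, 0, 0.3]])

```text
clock: 22.58
eef_pos: [460.6, -14.6, 145.2]
tcp_rot: [180.0, -0.0, -0.0]
ft_force: [0.1, 0.3, -0.3]
grip_width: 0.7
grasp_force: 0.0
```

```bash
python3 - <<'E'
from h import *
o=manip.get_obs();print(o["eef_pos"],o["tcp_rot"],o["clock"])
E
```

```text
[460.59050875 -14.5909894  145.2244581 ] [ 1.79990530e+02 -2.17157864e-02 -4.01984186e-02] 22.575
```

Request:
servo_tool(moves=[[0, 0, 0, 0, 0, 0.08, 0.3], [0, 0, 0, 0, 0, 0.16, 0.3], [0, 0, 0, 0, 0, 0.2, 0.3], [0, 0, 0, 0, 0, 0.214, 0.3], [0, 0, 0, 0, 0, 0.214, 0.3], [0, 0, 0, 0, 0, 0.214, 0.6], [0, 0, 0, 0, 0, 0.214, 0.8], [0, 0, 0, 0, 0, 0.214, 0.8], [0, 0, 0, 0, 0, 0.214, 0.8], [0, 0, 0, 0, 0, 0.214, 0.8]], grip_force=30)

```text
clock: 23.82
eef_pos: [460.3, -14.0, 38.3]
tcp_rot: [180.0, -0.0, 0.0]
ft_force: [-0.8, 0.9, 2.8]
grip_width: 0.302
grasp_force: 30.0
```

```bash
python3 - <<'E'
from h import *
s=manip.snapshot("side");pickle.dump(s,open("side6.pkl","wb"));cv2.imwrite("pics/side6.png",cv2.resize(s["image"][100:290,200:460,::-1],None,fx=3,fy=3))
E
```

```text
(no output)
```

View pics/side6.png

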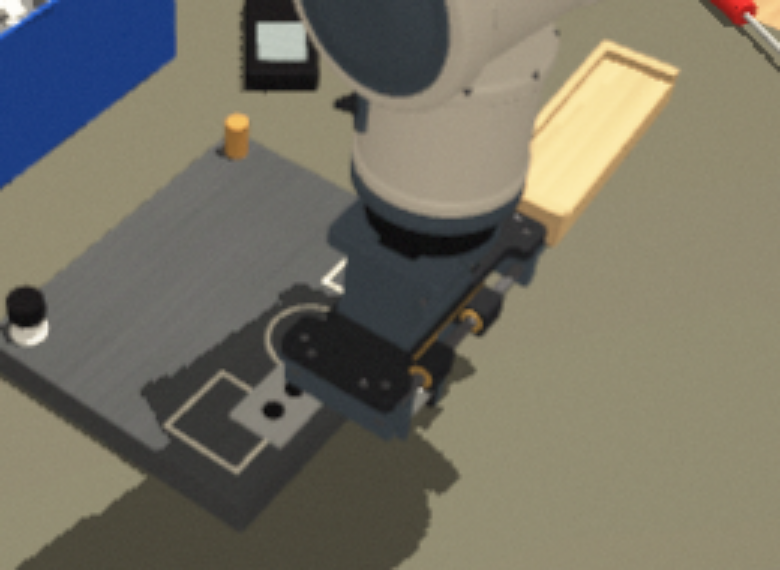

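The grip reads 27.5 mm, so the tab is held. Next I carry it to a hover over the rest.

Request:
servo_tool(moves=[[0, 0, 0, 0, 0, -0.05, 0.8], [0, 0, 0, 0, 0, -0.12, 0.8], [0, 0, -0.005, -0.01, 0.1, -0.12, 0.8], [0, 0, -0.01, -0.015, 0.2, -0.12, 0.8], [0, 0, -0.0167, -0.02, 0.3, -0.12, 0.8], [0, 0, -0.0167, -0.025, 0.4, -0.12, 0.8], [0, 0, -0.0167, -0.03, 0.5, -0.12, 0.8], [0, 0, -0.0167, -0.0334, 0.6, -0.12, 0.8], [0, 0, -0.0167, -0.0334, 0.6276, -0.12, 0.8], [0, 0, -0.0167, -0.0334, 0.6276, -0.08, 0.8], [0, 0, -0.0167, -0.0334, 0.6276, -0.03, 0.8], [0, 0, -0.0167, -0.0334, 0.6276, -0.03, 0.8]])

```text
clock: 25.38
eef_pos: [442.5, -326.2, 51.9]
tcp_rot: [-179.8, 0.2, 3.0]
ft_force: [0.3, -0.5, -1.4]
grip_width: 0.303
grasp_force: 30.0
```

```bash
python3 - <<'E'
from h import *
o=manip.get_obs();print(o["eef_pos"],o["tcp_rot"],o["ft_force"])
s=manip.snapshot("side");pickle.dump(s,open("side7.pkl","wb"));cv2.imwrite("pics/side7.png",cv2.resize(s["image"][60:220,300:500,::-1],None,fx=3.5,fy=3.5))
E
```

```text
[ 442.53093211 -326.21803377   51.88636131] [-1.79839651e+02  1.52655251e-01  3.02923391e+00] [ 0.30169453 -0.49897625 -1.36728481]
```

View pics/side7.png

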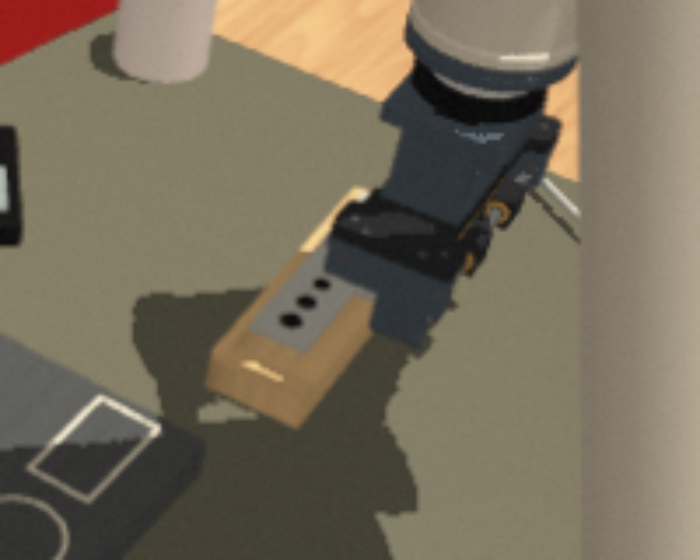

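```bash
python3 - <<'E'
from h import *
s=pickle.load(open("side7.pkl","rb"))
f=lambda P,z:ray(s,np.array(P)/3.5+np.array([300,60]),z).round(1)[:,:2].tolist()
print("gauge left end",f([(250,331),(302,352)],48), "right-ish")
print("rest end low edge z0",f([(208,387),(297,429)],0),"rim top",f([(213,357),(306,396)],33))
a=np.radians(3);t=np.array([443.7,-327.6]);R=np.array([[np.cos(a),-np.sin(a)],[np.sin(a),np.cos(a)]])
print("expected gauge end",[(t+R@np.array(q)).round(1).tolist() for q in((73,85),(33,85))])
r=np.array([496.8,-325]);print("expected rest end",[(r+R@np.array(q)).round(1).tolist() for q in((33,105),(-33,105))])
E
```

```text
gauge left end [[505.5, -231.3], [470.4, -234.8]] right-ish
rest end low edge z0 [[520.5, -218.6], [456.4, -221.2]] rim top [[517.9, -211.5], [454.7, -217.3]]
expected gauge end [[512.2, -238.9], [472.2, -241.0]]
expected rest end [[524.3, -218.4], [458.3, -221.9]]
```

Request:
servo_tool(moves=[[0, 0, 0, 0, 0.003, 0, 0.8], [0, 0, 0, 0, 0.003, 0.015, 0.8], [0, 0, 0, 0, 0.003, 0.025, 0.8], [0, 0, 0, 0, 0.003, 0.032, 0.8], [0, 0, 0, 0, 0.003, 0.037, 0.8], [0, 0, 0, 0, 0.003, 0.037, 0.8], [0, 0, 0, 0, 0.003, 0.037, 0.8]])

```text
clock: 26.3
eef_pos: [443.6, -329.3, 34.8]
tcp_rot: [180.0, -0.0, 3.0]
ft_force: [-0.7, -0.3, -1.6]
grip_width: 0.299
grasp_force: 30.0
```

```bash
python3 - <<'E'
from h import *
s=manip.snapshot("side");pickle.dump(s,open("side8.pkl","wb"));cv2.imwrite("pics/side8.png",cv2.resize(s["image"][60:220,300:500,::-1],None,fx=3.5,fy=3.5))
E
```

```text
(no output)
```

View pics/side8.png

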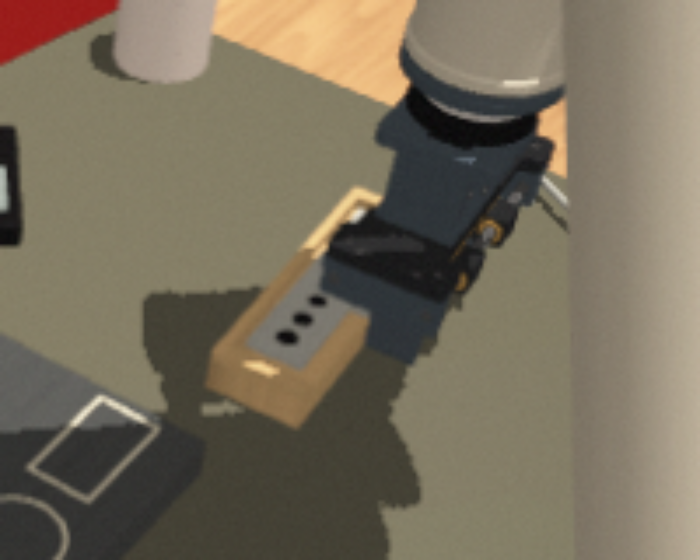

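The crossbar sits inside the rims with its end near (245,345), and the force shows it is still just hanging. I'll lower it 2 mm, release and rise.

Request:
servo_tool(moves=[[0, 0, 0, 0, 0, 0.002, 0.8], [0, 0, 0, 0, 0, 0.0035, 0.8], [0, 0, 0, 0, 0, 0.0035, 0.8], [0, 0, 0, 0, 0, 0.0035, 0.6], [0, 0, 0, 0, 0, 0.0035, 0.5], [0, 0, 0, 0, 0, 0.0035, 0.5], [0, 0, 0, 0, 0, 0.0035, 0.5], [0, 0, 0, 0, 0, -0.05, 0.5], [0, 0, 0, 0, 0, -0.15, 0.5], [0, 0, 0, 0, 0, -0.23, 0.5], [0, 0, 0, 0, 0, -0.23, 0.5], [0, 0, 0, 0, 0, -0.23, 0.5]])

```text
clock: 27.85
eef_pos: [443.3, -329.0, 149.3]
tcp_rot: [-180.0, 0.0, 3.0]
ft_force: [1.1, -1.0, 0.6]
grip_width: 0.502
grasp_force: 0.0
```

Request:
servo_tool(moves=[[0, 0, 0.0167, 0.1776, -0.6476, 0, 0.3], [0, 0, 0.0167, 0.1776, -0.6476, 0, 0.3], [0, 0, 0.0167, 0.1776, -0.6476, 0, 0.1], [0, 0, 0.0167, 0.1776, -0.6476, 0, 0.1], [0, 0, 0.0167, 0.1776, -0.6476, 0, 0.1], [0, 0, 0.0167, 0.1776, -0.6476, 0, 0.1], [0, 0, 0.0167, 0.1776, -0.6476, 0, 0.1]])

```text
clock: 28.72
eef_pos: [514.7, 0.3, 148.5]
tcp_rot: [-180.0, 0.1, 0.2]
ft_force: [0.2, -0.9, 0.3]
grip_width: 0.9
grasp_force: 0.0
```

Request:
servo_tool(moves=[[0, 0, 0, 0.1434, -0.656, 0, 0.1], [0, 0, 0, 0.1434, -0.656, 0, 0.1], [0, 0, 0, 0.1434, -0.656, 0, 0.1], [0, 0, 0, 0.1434, -0.656, 0, 0.1], [0, 0, 0, 0.1434, -0.656, 0, 0.1], [0, 0, 0, 0.1434, -0.656, 0, 0.1], [0, 0, 0, 0.1434, -0.656, 0, 0.1], [0, 0, 0, 0.1434, -0.656, 0, 0.1], [0, 0, 0, 0.1434, -0.656, 0, 0.1]])

```text
clock: 29.85
eef_pos: [587.0, 325.2, 149.5]
tcp_rot: [180.0, 0.0, -0.1]
ft_force: [0.4, -0.5, -0.0]
grip_width: 0.901
grasp_force: 0.0
```

```bash
python3 - <<'E'
from h import *
o=manip.get_obs();print(o["eef_pos"],o["tcp_rot"],o["clock"])
s=manip.snapshot("top");pickle.dump(s,open("top9.pkl","wb"));cv2.imwrite("pics/top9.png",cv2.resize(s["image"][130:310,215:515,::-1],None,fx=2.6,fy=2.6))
C=cloud(s);V=cv2.cvtColor(s["image"],cv2.COLOR_RGB2HSV)
m=(C[...,2]>24)&(C[...,2]<38)&(abs(C[...,0]-594)<105)&(abs(C[...,1]+15)<128)&(V[...,2]>135)&(V[...,1]<70)
m=cv2.morphologyEx(m.astype(np.uint8),cv2.MORPH_CLOSE,np.ones((3,3)))
for q in comps(m,15): print("pad",q.sum(),rect(s,q,30))
m=(C[...,0]>370)&(C[...,0]<560)&(C[...,1]<-200)&(C[...,1]>-450)&(V[...,1]<60)&(V[...,2]>135)
for q in comps(m,100):
    print("gauge",rect(s,q,29))
    G=ray(s,np.argwhere(q)[:,::-1],29);x=G[:,0];print(np.percentile(x,[1,99]))
    qq=q.copy();qq[np.argwhere(q)[x<478][:,0],np.argwhere(q)[x<478][:,1]]=0;print("bar",rect(s,qq,29))
E
```

```text
[587.02028453 325.20872261 149.51237758] [ 1.79974588e+02  3.77861782e-02 -8.80488395e-02] 29.85
pad 24 (array([676.2,  95.7], dtype=float32), array([ 8.1, 21.1], dtype=float32), 105.1)
pad 247 (array([533.7,  72.8], dtype=float32), array([60.6, 60.7], dtype=float32), 90.1)
pad 209 (array([531.7, -15.3], dtype=float32), array([60.9, 61.5], dtype=float32), 9.1)
pad 266 (array([ 536.1, -101.9], dtype=float32), array([46.7, 80.7], dtype=float32), 90.0)
gauge (array([ 472.6, -328.4], dtype=float32), array([ 91.3, 170.7], dtype=float32), 93.1)
[429.68907876 519.70225193]
bar (array([ 497.8, -327. ], dtype=float32), array([ 40.8, 170.7], dtype=float32), 93.1)
```

View pics/top9.png

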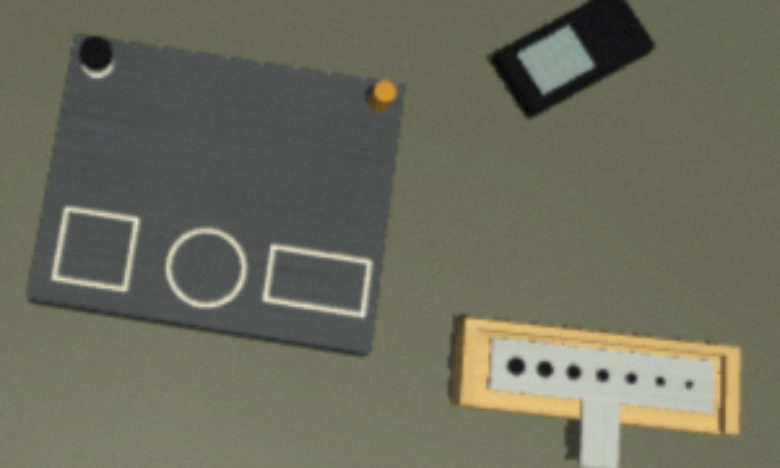

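The gauge lies flat in the rest with its tab out over the front. Its bar centre is 1.7 mm from the rest's centre and the angles agree. All three outlines are free. I'll refine the pieces' offsets in the grip from the first picture while picking up the die block.

```bash
python3 - <<'E'
from h import *
s=pickle.load(open("top0.pkl","rb"));C=cloud(s);z=C[...,2]
for n,z0,zt,yc in(("test",75.5,78,74),("die",69.5,72,-102),("knob",82,86,-12.6)):
    m=(z>z0)&(z<zt+8)&(abs(C[...,0]-532)<40)&(abs(C[...,1]-yc)<45)
    q=max(comps(m,20),key=np.sum);print(n,rect(s,q,zt),ray(s,np.argwhere(q)[:,::-1],zt).mean(0))
E
```

```text
test (array([534.6,  74.9], dtype=float32), array([41.9, 42. ], dtype=float32), 173.0) [534.37797901  74.83367643  78.        ]
die (array([ 532.7, -102.4], dtype=float32), array([28.7, 61.8], dtype=float32), 85.9) [ 533.14758514 -102.13519723   72.        ]
knob (array([530.8, -12.8], dtype=float32), array([24.4, 24.6], dtype=float32), 144.2) [531.17435809 -12.45709631  86.        ]
```

Request:
servo_tool(moves=[[0, 0, 0, 0, 0, 0.1, 0.1], [0, 0, 0, 0, 0, 0.18, 0.1], [0, 0, 0, 0, 0, 0.22, 0.1], [0, 0, 0, 0, 0, 0.227, 0.1], [0, 0, 0, 0, 0, 0.227, 0.1], [0, 0, 0, 0, 0, 0.227, 0.6], [0, 0, 0, 0, 0, 0.227, 0.6], [0, 0, 0, 0, 0, 0.227, 0.6], [0, 0, 0, 0, 0, 0.227, 0.6]], grip_force=25)

```text
clock: 31.02
eef_pos: [587.4, 327.0, 37.1]
tcp_rot: [-180.0, -0.1, -0.0]
ft_force: [-1.5, -1.0, 7.1]
grip_width: 0.689
grasp_force: 25.0
```

Request:
servo_tool(moves=[[0, 0, 0, 0, 0, -0.1, 0.6], [0, 0, 0, 0, 0, -0.2, 0.6], [0, 0, 0, -0.02, 0.12, -0.2, 0.6], [0, 0, 0, -0.1042, 0.8574, -0.2, 0.6], [0, 0, 0, -0.1042, 0.8574, -0.2, 0.6], [0, 0, 0, -0.1042, 0.8574, -0.2, 0.6], [0, 0, 0, -0.1042, 0.8574, -0.2, 0.6], [0, 0, 0, -0.1042, 0.8574, -0.2, 0.6], [0, 0, 0, -0.1042, 0.8574, -0.2, 0.6], [0, 0, 0, -0.1042, 0.8574, -0.2, 0.6], [0, 0, 0, -0.1042, 0.8574, -0.2, 0.6], [0, 0, 0, -0.1042, 0.8574, -0.16, 0.6]])

```text
clock: 32.52
eef_pos: [535.8, -101.1, 117.1]
tcp_rot: [180.0, -0.1, 0.1]
ft_force: [-0.4, 0.6, -1.9]
grip_width: 0.69
grasp_force: 25.0
```

Request:
servo_tool(moves=[[0, 0, 0, 0, 0, 0.05, 0.6], [0, 0, 0, 0, 0, 0.08, 0.6], [0, 0, 0, 0, 0, 0.1, 0.6], [0, 0, 0, 0, 0, 0.105, 0.6], [0, 0, 0, 0, 0, 0.107, 0.6], [0, 0, 0, 0, 0, 0.107, 0.6]])

```text
clock: 33.28
eef_pos: [535.2, -102.0, 63.2]
tcp_rot: [180.0, -0.0, -0.0]
ft_force: [-0.3, -0.2, -2.2]
grip_width: 0.691
grasp_force: 25.0
```

Request:
servo_tool(moves=[[0, 0, 0, 0, 0, 0.0025, 0.6], [0, 0, 0, 0, 0, 0.0025, 0.6], [0, 0, 0, 0, 0, 0.0025, 0.2], [0, 0, 0, 0, 0, 0.0025, 0.15], [0, 0, 0, 0, 0, 0.0025, 0.15], [0, 0, 0, 0, 0, -0.06, 0.15], [0, 0, 0, 0, 0, -0.166, 0.15], [0, 0, 0, 0, 0, -0.166, 0.15], [0, 0, 0, -0.0634, -0.8876, -0.166, 0.3], [0, 0, 0, -0.0634, -0.8876, -0.166, 0.3], [0, 0, 0, -0.0634, -0.8876, -0.166, 0.3], [0, 0, 0, -0.0634, -0.8876, -0.166, 0.3]])

```text
clock: 34.78
eef_pos: [516.4, 149.2, 145.0]
tcp_rot: [180.0, 0.0, -0.0]
ft_force: [0.8, -0.6, 0.0]
grip_width: 0.699
grasp_force: 0.0
```

```bash
python3 - <<'E'
from h import *
o=manip.get_obs();print(o["eef_pos"],o["tcp_rot"],o["joint_vel"].round(1))
E
```

```text
[516.39964891 149.24214312 145.04542026] [ 1.79990598e+02  4.39957869e-02 -2.02595857e-02] [ 54.    5.3 -11.2   0.1   5.3  53.7]
```

Request:
servo_tool(moves=[[0, 0, 0, -0.0278, -0.3888, 0, 0.3], [0, 0, 0, -0.0278, -0.3888, 0, 0.3], [0, 0, 0, -0.0278, -0.3888, 0, 0.3], [0, 0, 0, -0.0278, -0.3888, 0, 0.3], [0, 0, 0, -0.0278, -0.3888, 0, 0.3], [0, 0, 0, -0.0278, -0.3888, 0, 0.3], [0, 0, 0, -0.0278, -0.3888, 0, 0.3], [0, 0, 0, -0.0278, -0.3888, 0, 0.3]])

```text
clock: 35.78
eef_pos: [503.4, 341.0, 145.8]
tcp_rot: [180.0, 0.0, -0.1]
ft_force: [-0.1, 0.2, 0.1]
grip_width: 0.702
grasp_force: 0.0
```

```bash
python3 - <<'E'
from h import *
o=manip.get_obs();print(o["eef_pos"],o["tcp_rot"],o["clock"])
s=manip.snapshot("top");C=cloud(s);z=C[...,2];V=cv2.cvtColor(s["image"],cv2.COLOR_RGB2HSV)
m=(z>69.5)&(z<80)&(abs(C[...,0]-532)<40)&(abs(C[...,1]+102)<45)
q=max(comps(m,20),key=np.sum);print("die",rect(s,q,72),ray(s,np.argwhere(q)[:,::-1],72).mean(0))
E
```

```text
[503.41188425 341.0495989  145.80889446] [ 1.79998089e+02  1.57804932e-03 -6.75209923e-02] 35.775
die (array([ 536.1, -102.2], dtype=float32), array([28.4, 61.9], dtype=float32), 86.4) [ 536.1056026 -102.3467334   72.       ]
```

The die block stands on its outline's centre (536.1,-102.3), about 4° off lengthwise, which is fine. Now the weight.

Request:
servo_tool(moves=[[0, 0, 0, 0, 0, 0.1, 0.3], [0, 0, 0, 0, 0, 0.18, 0.3], [0, 0, 0, 0, 0, 0.215, 0.3], [0, 0, 0, 0, 0, 0.223, 0.3], [0, 0, 0, 0, 0, 0.223, 0.3], [0, 0, 0, 0, 0, 0.223, 0.7], [0, 0, 0, 0, 0, 0.223, 0.7], [0, 0, 0, 0, 0, 0.223, 0.7], [0, 0, 0, 0, 0, 0.223, 0.7]], grip_force=30)

```text
clock: 36.95
eef_pos: [503.6, 342.0, 35.1]
tcp_rot: [-180.0, -0.1, -0.0]
ft_force: [-0.3, -1.2, 7.6]
grip_width: 0.5
grasp_force: 30.0
```

Request:
servo_tool(moves=[[0, 0, 0, 0, 0, -0.1, 0.7], [0, 0, 0, 0, 0, -0.18, 0.7], [0, 0, 0, 0.01, 0.1, -0.18, 0.7], [0, 0, 0, 0.0554, 0.714, -0.18, 0.7], [0, 0, 0, 0.0554, 0.714, -0.18, 0.7], [0, 0, 0, 0.0554, 0.714, -0.18, 0.7], [0, 0, 0, 0.0554, 0.714, -0.18, 0.7], [0, 0, 0, 0.0554, 0.714, -0.18, 0.7], [0, 0, 0, 0.0554, 0.714, -0.18, 0.7], [0, 0, 0, 0.0554, 0.714, -0.18, 0.7], [0, 0, 0, 0.0554, 0.714, -0.18, 0.7], [0, 0, 0, 0.0554, 0.714, -0.14, 0.7]])

```text
clock: 38.45
eef_pos: [531.7, -14.1, 105.0]
tcp_rot: [180.0, -0.2, 0.1]
ft_force: [0.4, -0.1, -4.1]
grip_width: 0.497
grasp_force: 30.0
```

Request:
servo_tool(moves=[[0, 0, 0, 0, 0, 0.04, 0.7], [0, 0, 0, 0, 0, 0.07, 0.7], [0, 0, 0, 0, 0, 0.084, 0.7], [0, 0, 0, 0, 0, 0.088, 0.7], [0, 0, 0, 0, 0, 0.0885, 0.7], [0, 0, 0, 0, 0, 0.0885, 0.7]])

```text
clock: 39.2
eef_pos: [530.6, -14.6, 61.0]
tcp_rot: [-180.0, -0.0, 0.0]
ft_force: [-7.0, 4.9, 15.3]
grip_width: 0.495
grasp_force: 30.0
```

Request:
servo_tool(moves=[[0, 0, 0, 0, 0, -0.001, 0.7], [0, 0, 0, 0, 0, -0.001, 0.35], [0, 0, 0, 0, 0, -0.001, 0.35], [0, 0, 0, 0, 0, -0.001, 0.35], [0, 0, 0, 0, 0, -0.06, 0.35], [0, 0, 0, 0, 0, -0.17, 0.3], [0, 0, 0, 0, 0, -0.17, 0.3], [0, 0, 0, -0.06, -0.2, -0.17, 0.3], [0, 0, 0, -0.06, -0.2, -0.17, 0.3], [0, 0, 0, -0.06, -0.2, -0.17, 0.3]])

```text
clock: 40.45
eef_pos: [499.5, 86.9, 144.5]
tcp_rot: [-180.0, 0.1, 0.2]
ft_force: [0.5, -0.5, 0.7]
grip_width: 0.699
grasp_force: 0.0
```

Request:
servo_tool(moves=[[0, 0, 0, -0.1626, -0.5442, 0, 0.3], [0, 0, 0, -0.1626, -0.5442, 0, 0.3], [0, 0, 0, -0.1626, -0.5442, 0, 0.3], [0, 0, 0, -0.1626, -0.5442, 0, 0.3], [0, 0, 0, -0.1626, -0.5442, 0, 0.3], [0, 0, 0, -0.1626, -0.5442, 0, 0.3], [0, 0, 0, -0.1626, -0.5442, 0, 0.3], [0, 0, 0, -0.1626, -0.5442, 0, 0.3]])

```text
clock: 41.45
eef_pos: [420.1, 355.7, 144.8]
tcp_rot: [180.0, 0.0, -0.1]
ft_force: [0.0, -0.1, 0.1]
grip_width: 0.701
grasp_force: 0.0
```

```bash
python3 - <<'E'
from h import *
o=manip.get_obs();print(o["eef_pos"],o["tcp_rot"],o["clock"])
s=manip.snapshot("top");C=cloud(s);z=C[...,2]
m=(z>82)&(z<95)&(abs(C[...,0]-532)<40)&(abs(C[...,1]+13)<45)
for q in comps(m,20):print("knob",rect(s,q,86),ray(s,np.argwhere(q)[:,::-1],86).mean(0))
E
```

```text
[420.12704818 355.73474809 144.84530053] [ 1.79980251e+02  1.44537996e-02 -9.05479306e-02] 41.45
knob (array([532.2, -15.5], dtype=float32), array([23. , 23.3], dtype=float32), 8.9) [532.07076143 -15.39430158  86.        ]
```

The weight is within 1 mm of its ring. Now the test block.

Request:
servo_tool(moves=[[0, 0, 0, 0, 0, 0.1, 0.3], [0, 0, 0, 0, 0, 0.18, 0.3], [0, 0, 0, 0, 0, 0.21, 0.3], [0, 0, 0, 0, 0, 0.217, 0.3], [0, 0, 0, 0, 0, 0.217, 0.3], [0, 0, 0, 0, 0, 0.217, 0.7], [0, 0, 0, 0, 0, 0.217, 0.7], [0, 0, 0, 0, 0, 0.217, 0.7], [0, 0, 0, 0, 0, 0.217, 0.7]], grip_force=20)

```text
clock: 42.62
eef_pos: [419.8, 357.1, 37.1]
tcp_rot: [-180.0, -0.0, 0.0]
ft_force: [-0.9, -1.3, 7.1]
grip_width: 0.455
grasp_force: 20.0
```

Request:
servo_tool(moves=[[0, 0, 0, 0, 0, -0.1, 0.7], [0, 0, 0, 0, 0, -0.18, 0.7], [0, 0, 0, 0.03, 0.08, -0.18, 0.7], [0, 0, 0, 0.2252, 0.5686, -0.18, 0.7], [0, 0, 0, 0.2252, 0.5686, -0.18, 0.7], [0, 0, 0, 0.2252, 0.5686, -0.18, 0.7], [0, 0, 0, 0.2252, 0.5686, -0.18, 0.7], [0, 0, 0, 0.2252, 0.5686, -0.18, 0.7], [0, 0, 0, 0.2252, 0.5686, -0.18, 0.7], [0, 0, 0, 0.2252, 0.5686, -0.18, 0.7], [0, 0, 0, 0.2252, 0.5686, -0.14, 0.7], [0, 0, 0, 0.2252, 0.5686, -0.1, 0.7]])

```text
clock: 44.12
eef_pos: [531.8, 74.2, 86.2]
tcp_rot: [-180.0, -0.0, 0.1]
ft_force: [0.0, -0.5, -2.0]
grip_width: 0.458
grasp_force: 20.0
```

Request:
servo_tool(moves=[[0, 0, 0, 0, 0, 0.03, 0.7], [0, 0, 0, 0, 0, 0.044, 0.7], [0, 0, 0, 0, 0, 0.048, 0.7], [0, 0, 0, 0, 0, 0.0485, 0.7], [0, 0, 0, 0, 0, 0.0485, 0.7]])

```text
clock: 44.75
eef_pos: [532.0, 73.1, 62.9]
tcp_rot: [-180.0, -0.0, 0.0]
ft_force: [-2.7, 1.9, 7.0]
grip_width: 0.462
grasp_force: 20.0
```

Contact. Release, rise and move clear to the left for a look.

Request:
servo_tool(moves=[[0, 0, 0, 0, 0, 0, 0.4], [0, 0, 0, 0, 0, 0, 0.35], [0, 0, 0, 0, 0, 0, 0.35], [0, 0, 0, 0, 0, -0.06, 0.35], [0, 0, 0, 0, 0, -0.17, 0.35], [0, 0, 0, 0, 0, -0.2, 0.35], [0, 0, 0, -0.1, -0.5, -0.2, 0.35], [0, 0, 0, -0.1, -0.5, -0.2, 0.35], [0, 0, 0, -0.1, -0.5, -0.2, 0.35], [0, 0, 0, -0.1, -0.5, -0.2, 0.35], [0, 0, 0, -0.1, -0.5, -0.2, 0.35], [0, 0, 0, -0.1, -0.5, -0.2, 0.35]])

```text
clock: 46.25
eef_pos: [481.8, 322.5, 161.6]
tcp_rot: [180.0, 0.0, 0.1]
ft_force: [-0.4, 0.1, 0.2]
grip_width: 0.653
grasp_force: 0.0
```

```bash
python3 - <<'E'
from h import *
o=manip.get_obs();print(o["eef_pos"],o["ft_force"],o["clock"])
s=manip.snapshot("top");C=cloud(s);z=C[...,2]
for n,z0,zt,yc in(("test",75.5,78,74),("die",69.5,72,-102),("knob",82,86,-12.6)):
    m=(z>z0)&(z<zt+8)&(abs(C[...,0]-532)<40)&(abs(C[...,1]-yc)<45)
    for q in comps(m,20):print(n,rect(s,q,zt),ray(s,np.argwhere(q)[:,::-1],zt).mean(0))
cv2.imwrite("pics/top10.png",cv2.resize(s["image"][130:310,215:515,::-1],None,fx=2.6,fy=2.6))
E
```

```text
[481.77840375 322.53541314 161.62661794] [-0.37411396  0.1184921   0.18473415] 46.25
test (array([535.3,  72.8], dtype=float32), array([42. , 42.1], dtype=float32), 0.2) [535.39731791  72.85696931  78.        ]
die (array([ 536.2, -102.1], dtype=float32), array([28.3, 62. ], dtype=float32), 86.8) [ 536.24115685 -102.18330593   72.        ]
knob (array([531.3, -15.6], dtype=float32), array([23. , 25.2], dtype=float32), 8.9) [531.8412459  -15.31114171  86.        ]
```

View pics/top10.png

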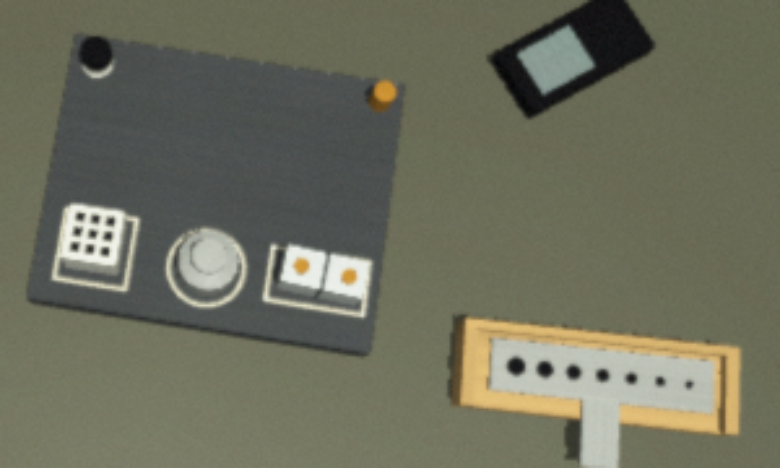

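All three pieces stand centred in their outlines, and the gauge lies in its rest with the arm clear.

```bash
python3 -c "
from workcell import manip
print(manip.job_done())"
```

```text
the job is handed in; nothing more can be done
None
```

The job is handed in after 46 s: the weight, test block and die block stand upright within about 2 mm of the middle of their outlines (die block about 3° off lengthwise), and the gauge lies flat in its rest, tab out over the front, about 2 mm off centre.

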